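# Let back the ratchet of a prop clamp

## Task

Open the ratchet clamp that holds the white pot: lift the pawl out of the wheel's teeth by its knob and lay it right over, so that it stays out, then turn the toothed wheel back (anticlockwise seen from above) by its upright post until you feel it come up firmly against its hidden stop, and let go. Do not strain the wheel against the pawl or hard against the stop, and leave the pot standing where it is and the other things alone.

Things in the scene. Friction and masses are not known exactly. Their poses are not given: they have to be found in the camera images.
- base: Fixed grey bed plate of the clamp, 325 x 135 x 12 mm. Origin on the wheel's upright axis, at the table surface; z up. Its x axis runs from the wheel along the bed to the jaws and the pot; its y axis runs from the wheel to the pawl's bracket (two steel cheeks at y 82 to 108 mm, up to 64 mm high).
- housing: Round grey gear housing under the wheel, radius 54 mm, 12 to 34 mm high, fixed to the bed; same origin and axes. In it sits the wheel's rigid stop, unseen and set differently each time: met after 0.9 to 2.3 rad of turning back. There press at least 5 N harder than the brake needs, and never over 20 N harder (at the post).
- wheel: Steel ratchet wheel lying flat, radius 62 mm, top face 46 mm above the table, 12 saw teeth 10 mm high round its edge. Origin on its axis at the table surface; at the start its x is within 0.05 rad of the bed's x. Turning back is anticlockwise from above and opens the jaw, once the pawl is lifted; clockwise it hardly moves. A dry brake holds it anywhere: turning takes about 4 to 6 N at the post.
- post (a point): Middle of the upright round winding post on the wheel, 80 mm above the table, 32 mm from the wheel's axis. The post is 14 mm thick, a sleeve that spins freely on its pin, and reaches from 57 to 102 mm above the table, with a 17 mm head in its top 5 mm. At the start it lies on the bed's -x side of the axis; the wheel's hub beside it (radius 16 mm) is 62 mm high.
- pawl: Dark steel pawl on a level pin along the bed's x axis. Origin on the pin: 95 mm from the wheel's axis along the bed's y, 54 mm above the table. Its nose lies by its weight between two teeth. A 60 mm handle rises from it, leaning 0.3 rad towards the wheel at the start. Swung outward, away from the wheel, the nose rises; past about half way it falls over to its rest (1.0 rad) and stays.
- pawl_knob (a point): Centre of the black ball, 20 mm across, at the end of the pawl's handle, 60 mm from the pin. At the start about 77 mm from the wheel's axis along the bed's y and 111 mm above the table; laid right over, about 134 mm and 100 mm.
- jaw (a joint): How far the sliding jaw is open (m): about 0 at the start, grows by 16 mm for each radian that the wheel is turned back.
- pot: Small white plastic pot, 67 mm across, 55 mm high, standing loose on the bed between the jaws. Origin at the centre of its underside, z up. It must stay standing where it is.
- tape: Roll of masking tape, 104 mm across, 25 mm high, lying on the table beyond the end of the bed; bystander. Origin at the centre of its underside.
- marker: White marker pen, 135 mm long, 16 mm thick, lying on the table; bystander. Origin at its middle, underside.
- spatula: Small palette spatula with a wooden handle, 221 mm long, lying on the table; bystander. Origin at its middle, underside.
Not all that is in view belongs to the job. Several things have the shape of the pot; the one meant has the colours described above.

How it is judged:
By the outcome, as a careful person would: the job done as asked, in the order asked, and still so for the second after the job is handed in, with the robot touching nothing.
It also fails if it takes over 58 s, if anything falls off the work surface, if the arm or the gripper's body presses on something with over 40 N, if the wrist force passes 120 N, or if a joint passes its speed limit or range.

## Robot

A 7-joint arm with a two-finger parallel gripper is mounted at the origin on a cart in front of the work surface, level with it; the furniture and walls round the work are solid. World frame = base frame: x ahead of the robot, y to its left, z up, the work surface at z = 0. Lengths are in m, angles in rad, forces in N, time in s.
With the tool pointing down it reaches from about 0.35 to 0.9 m from the base axis. Payload 8.1 kg.
Tool frame: the origin (TCP) lies between the finger pads; the fingertips stand ahead of it and the grasp point (between the pads) is the TCP (arm.nose_length is the z of the fingertips in the tool frame, in m); z points along the fingers, y is the line along which they close (so a half turn about z gives the same grasp; the last joint's range is limited). The gripper opens to 92 mm and grips with 3 to 60 N. Pads are 19 mm wide; open, the fingers measure 130 mm over their backs; the gripper's body (75 mm by 190 mm) begins 47 mm behind the grasp point.
Start: joints at [-1.352, 0.434, 0.025, 1.573, -0.012, 1.134, -0.075], TCP at [0.198, 0.593, 0.246] pointing down, gripper open.
Joint ranges: [-2.62, 2.62], [-0.44, 2.09], [-1.27, 1.32], [0.08, 2.57], [-1.32, 4.46], [0.12, 2], [-2.74, 2.74]. Speed limits (rad/s): [2.22, 2.22, 3.01, 3.01, 3.14, 3.14, 3.14].

## Interface

Orientations are given as a rotation vector (axis times angle).
In Python, from cell import sensors, optics, arm gives the robot as it stands.
- The arm moves only by the tool arm_command, never from a script. Its argument "deltas" is one flat list of numbers, 7 for each row, row after row: the turn, a rotation vector about the world's x, y, z as a fraction of full scale, then the shift along the world's x, y, z as a fraction of full scale, then the finger opening in mm, from 0 to 91.8. In form: [wx, wy, wz, dx, dy, dz, fingers, wx, wy, wz, dx, dy, dz, fingers, ...]. A call has 1 to 20 rows; each row is the pose to reach, as a shift and turn from the pose commanded when the call began; what a row does not reach only later rows make up. Full scale, the value 1, is 1 m for a shift and 90 degrees for a turn. A row lasts 1/10 s, in which the tool goes at most 50 mm and 8.59 degrees, less where a joint would pass 70% of its speed; a pose out of reach is approached as far as the arm can. A call with a number of a shift or a turn outside -1 to 1 is refused whole. A call with a gripper value outside its range is refused whole. The fingers move at their own pace and stop on an object; "force" is the grip in N (left out, the last holds). Time passes only in rows, so rows that repeat a pose let the fingers close. It gives the time, the measured TCP pose, the force, the opening and the grip force at its end, in the units of the state.
- sensors.observe(): the state, without advancing time (a new reading comes with each control period).
- optics.get_image(name): name is "scene" or "side" or "wrist"; returns the picture (400x640x3 uint8, blue, green, red); there is no depth.
- optics.calibration(name): a dict with "camera_matrix" (3x3 intrinsics, pixels), "D" ([k1, k2, p1, p2, k3] as OpenCV has them; the pictures are not rectified), "rvec" (rotation vector, rad) and "tvec" (3), from world to camera coordinates, as OpenCV has them. Camera axes: x right, y down, z forward; pixel columns grow to the right and rows downward; lengths in m; the calibration is good to about 2 mm. A picture is of the moment at which its call begins: read the wrist's pose just before it. calibration takes no time and is no camera call; for the wrist camera it gives the pose at the moment of the call.
- arm.sign_off(): hands the job in; it is judged then, once.
The state is a dict: "clock": time; "joints": joint angles; "dq": joint speeds; "joint_efforts": joint torques, N m; "position": TCP position; "ee_rot": TCP orientation; "force": force on the tool from outside, world axes, zero at the start; "ft_torque": the same for the moment, N m; "width": opening from 0.0 (shut) to 1.0 (fully open); "gripper_force": force on a finger pad.
Only numpy, scipy, OpenCV 4.12 (cv2) and the standard library are available. Lean on these libraries where they do the work, as an engineer would, in place of code of your own. Each camera call takes 0.05 s, during which the arm holds its last target. There are 200 camera calls.

## Working session

There is one attempt and no reset: what is moved stays moved. The work goes in short steps, Python scripts to look and compute and a tool call to move; the robot and the scene stay as the last step left them, time stands still between calls to the robot, and variables do not carry over. Pictures are saved under pics/ and viewed, at most 10 in all, crops included, and the job is handed in when it is done.

Besides the shell and the picture viewer there is one more tool, called after "Emit:" as name(argument=value, ...), one argument or row to a line, values as JSON. arm_command: Moves the arm, as the interface text tells. Its arguments: {"type":"object","properties":{"deltas":{"type":"array","items":{"type":"number"}},"force":{"type":"number"}},"required":["deltas"]}

```bash
mkdir -p pics; ls; python3 - <<'E'
from cell import sensors, optics, arm
import cv2
s=sensors.observe();print(s); print(arm.nose_length)
for n in("scene","side"):
    im=optics.get_image(n);cv2.imwrite(f"pics/{n}0.png",im)
    c=optics.calibration(n);print(n,c)
E
```

```text
pics
{'clock': 0.0, 'joints': array([-1.3515908 ,  0.43521978,  0.02503319,  1.57408903, -0.01159321,
        1.13405919, -0.07514127]), 'dq': array([ 0.00177646,  0.00075432, -0.00073442, -0.00037854, -0.00025988,
        0.00162983, -0.00197827]), 'joint_efforts': array([-7.18332212e-04, -6.67857027e+01,  9.84517671e-01, -3.14460468e+01,
       -6.05532154e-02,  4.29262931e-02,  1.50303840e-04]), 'position': array([0.19760549, 0.5924146 , 0.2449508 ]), 'ee_rot': array([-5.03551356e-01, -3.10088840e+00,  2.55763679e-03]), 'force': array([ 0.03775079, -0.26652249,  0.49518555]), 'ft_torque': array([0.01914517, 0.03286477, 0.01203458]), 'gripper_force': 0.0, 'width': 1.003752929465721}
0.019
scene {'camera_matrix': array([[379.61984894,   0.        , 327.65846229],
       [  0.        , 379.61984894, 201.05746584],
       [  0.        ,   0.        ,   1.        ]]), 'D': array([0.0221881, 0.       , 0.       , 0.       , 0.       ]), 'rvec': array([ 2.08690849, -0.70588654,  0.37272173]), 'tvec': array([-0.50475094,  0.25419508,  0.67328397])}
side {'camera_matrix': array([[397.42292529,   0.        , 323.11255939],
       [  0.        , 397.42292529, 194.14422712],
       [  0.        ,   0.        ,   1.        ]]), 'D': array([0.02662876, 0.        , 0.        , 0.        , 0.        ]), 'rvec': array([ 0.51730452, -2.61954536,  1.3153158 ]), 'tvec': array([0.51725706, 0.23614563, 0.81318681])}
```

View pics/scene0.png

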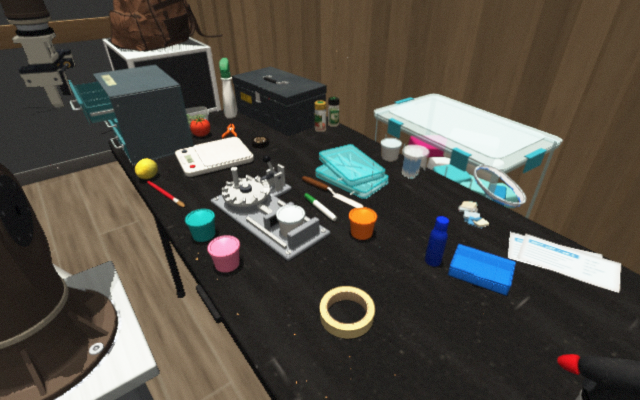

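View pics/side0.png

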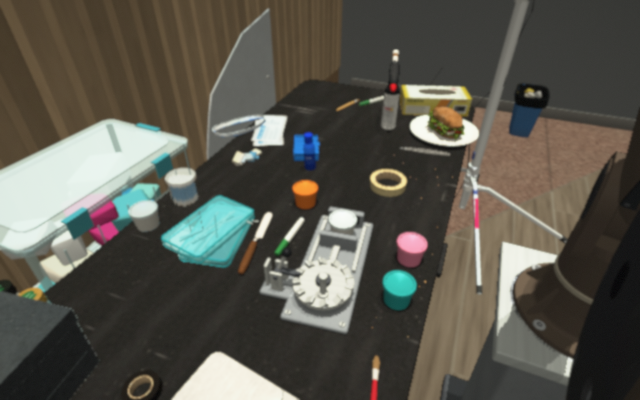

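Scene view: clamp at about (268,208), with the wheel at (246,190), white pot at (291,218), and pawl and bracket at about (272,175). Side view: wheel (323,285), pot (343,220), pawl (278,270).
Could be taken for the pot: white (291,218) between the jaws, teal (201,225), pink (225,253), orange (362,223), and white tubs (391,149) and (415,160). I choose the white one between the jaws, and check it in a crop.

```bash
python3 - <<'E'
import cv2,numpy as np
a=cv2.imread("pics/scene0.png")[150:260,200:340];b=cv2.imread("pics/side0.png")[200:335,255:380]
a=cv2.resize(a,(400*140//140,None) if 0 else (400,314),interpolation=cv2.INTER_CUBIC)
b=cv2.resize(b,(400,432),interpolation=cv2.INTER_CUBIC)
o=np.zeros((440,800,3),np.uint8);o[:314,:400]=a;o[:432,400:]=b
cv2.imwrite("pics/crop0.png",o)
E
```

```text
(no output)
```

View pics/crop0.png

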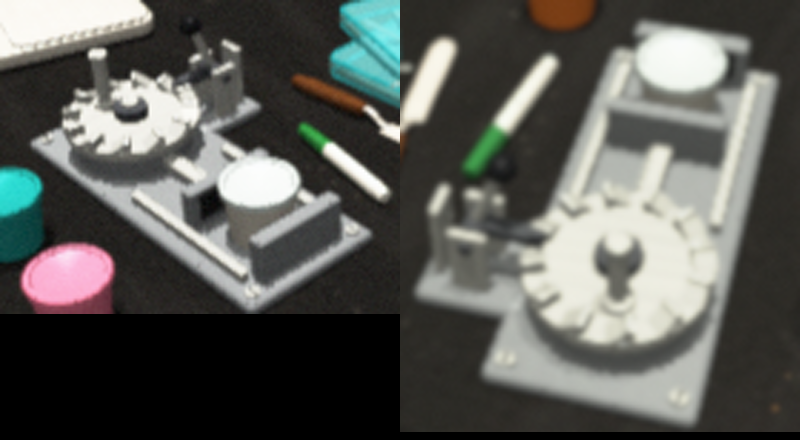

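The crop shows the white pot between the jaws, at scene (290,214) and side (343,219). The knob is at scene (267,159) and side (287,252), and the post top at scene (234,168) and side (324,276). Next I triangulate.

```bash
cat >h.py <<'E'
import numpy as np,cv2
from cell import sensors, optics, arm
def ray(n,uv,c=None):
    c=c or optics.calibration(n)
    R=cv2.Rodrigues(c["rvec"])[0]
    p=cv2.undistortPoints(np.array([[uv]],float),c["camera_matrix"],c["D"])[0,0]
    d=R.T@np.array([p[0],p[1],1]);return -R.T@c["tvec"],d/np.linalg.norm(d)
def plane(n,uv,z,c=None):
    o,d=ray(n,uv,c);return o+d*(z-o[2])/d[2]
def tri(rs):
    A=0;b=0
    for o,d in rs:
        P=np.eye(3)-np.outer(d,d);A=A+P;b=b+P@o
    x=np.linalg.solve(A,b);return x,[np.linalg.norm((np.eye(3)-np.outer(d,d))@(x-o)) for o,d in rs]
E
python3 - <<'E'
from h import *
np.set_printoptions(precision=4,suppress=True)
C=lambda x,y:(200+x*140/400,150+y*110/314)
S=lambda x,y:(255+(x-400)*125/400,200+y*135/432)
for n,a,b,z in[("knob",(191,25),(502,165),.111),("posttop",(98,52),(621,243),.102),("pot",(258,182),(682,62),.055),("wheel",(131,113),(619,265),.046)]:
    print(n,*tri([ray("scene",C(*a)),ray("side",S(*b))]),plane("scene",C(*a),z),plane("side",S(*b),z))
for n,p in[("c1",(33,142)),("c2",(250,306)),("c3",(371,236))]:print(n,plane("scene",C(*p),.012))
for n,p in[("c4",(483,375)),("c5",(694,420)),("c3",(777,75))]:print(n,plane("side",S(*p),.012))
E
```

```text
knob [0.5659 0.1748 0.1109] [np.float64(0.0005198083664552825), np.float64(0.0005198083664552091)] [0.5665 0.175  0.111 ] [0.5653 0.1752 0.111 ]
posttop [0.4794 0.1963 0.1012] [np.float64(0.0022082364112399485), np.float64(0.002208236411239836)] [0.4815 0.196  0.102 ] [0.4769 0.198  0.102 ]
pot [ 0.5144 -0.0135  0.0637] [np.float64(0.001195295330152474), np.float64(0.0011952953301524328)] [ 0.5218 -0.0029  0.055 ] [ 0.5163 -0.0224  0.055 ]
wheel [0.4911 0.1681 0.0457] [np.float64(0.0015448951994339658), np.float64(0.001544895199433939)] [0.4927 0.1684 0.046 ] [0.4894 0.169  0.046 ]
c1 [0.4171 0.2283 0.012 ]
c2 [ 0.459  -0.0847  0.012 ]
c3 [ 0.5855 -0.0743  0.012 ]
c4 [0.5445 0.2534 0.012 ]
c5 [0.4148 0.2338 0.012 ]
c3 [ 0.4573 -0.0847  0.012 ]
```

```bash
python3 - <<'E'
from h import *
np.set_printoptions(precision=3,suppress=True)
for p in[(125,185),(190,152),(147,175)]:print(p,plane("scene",p,0))
for z in(.2,.3):print("cab top z",z,plane("scene",(122,103),z),plane("scene",(185,85),z))
c=optics.calibration("wrist");R=cv2.Rodrigues(c["rvec"])[0];s=sensors.observe();T=cv2.Rodrigues(s["ee_rot"])[0]
print("cam in tool",T.T@(-R.T@c["tvec"]-s["position"]),"axis",T.T@R.T[:,2]);print(c["camera_matrix"]);print(T)
E
```

```text
(125, 185) [0.255 0.467 0.   ]
(190, 152) [0.481 0.555 0.   ]
(147, 175) [0.322 0.487 0.   ]
cab top z 0.2 [0.328 0.563 0.2  ] [0.53  0.615 0.2  ]
cab top z 0.3 [0.284 0.261 0.3  ] [0.434 0.299 0.3  ]
cam in tool [ 0.08   0.    -0.139] axis [-0.301  0.     0.954]
[[343.674   0.    319.056]
 [  0.    343.674 203.249]
 [  0.      0.      1.   ]]
[[-0.949  0.316 -0.   ]
 [ 0.316  0.949 -0.001]
 [-0.    -0.001 -1.   ]]
```

Emit:
arm_command(
  deltas=[0, 0, 0, 0, 0, 0.05, 60, 0, 0, 0, 0, 0, 0.1, 60, 0, 0, 0.03, 0, -0.02, 0.13, 60, 0, 0, 0.06, 0.02, -0.06, 0.13, 60, 0, 0, 0.1, 0.05, -0.1, 0.13, 60, 0, 0, 0.14, 0.08, -0.14, 0.13, 60, 0, 0, 0.18, 0.11, -0.18, 0.13, 60, 0, 0, 0.22, 0.14, -0.22, 0.13, 60, 0, 0, 0.26, 0.18, -0.26, 0.13, 60, 0, 0, 0.28, 0.21, -0.29, 0.1, 60, 0, 0, 0.28, 0.24, -0.32, 0.08, 60, 0, 0, 0.28, 0.27, -0.35, 0.06, 60, 0, 0, 0.28, 0.3, -0.38, 0.03, 60, 0, 0, 0.28, 0.32, -0.41, 0, 60, 0, 0, 0.28, 0.33, -0.42, -0.02, 60, 0, 0, 0.28, 0.33, -0.42, -0.045, 60, 0, 0, 0.28, 0.33, -0.42, -0.045, 60, 0, 0, 0.28, 0.33, -0.42, -0.045, 60, 0, 0, 0.28, 0.33, -0.42, -0.045, 60, 0, 0, 0.28, 0.33, -0.42, -0.045, 60],
  force=15,
)

```text
clock: 2.1
position: [0.5281, 0.1737, 0.2021]
ee_rot: [-0.186, 3.134, 0.002]
force: [-0.6, -0.2, -1.1]
width: 0.657
gripper_force: 0.0
```

```bash
python3 - <<'E'
from h import *
import pickle
s=sensors.observe();c=optics.calibration("wrist");im=optics.get_image("wrist");cv2.imwrite("pics/w1.png",im);pickle.dump(c,open("w1.pkl","wb"))
print(s["clock"],s["position"],s["ee_rot"],s["joints"],s["force"])
E
```

```text
2.1 [0.52814535 0.17367143 0.2020996 ] [-1.86404796e-01  3.13407857e+00  1.62880291e-03] [-0.59887091  0.36455253  0.24699914  1.81760257 -0.10634444  0.97002493
  1.38217433] [-0.61998798 -0.22223738 -1.1230102 ]
```

View pics/w1.png

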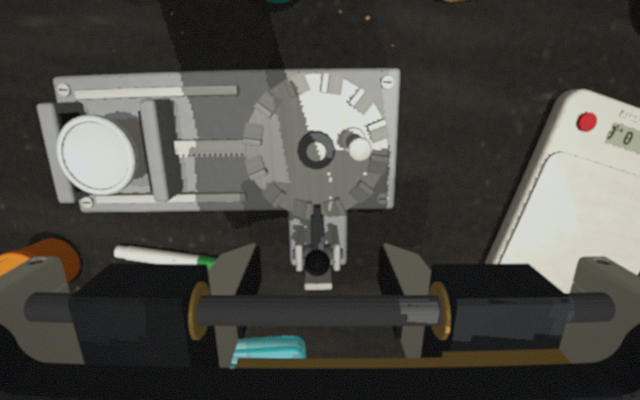

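The wrist view is clear: hub (316,150), post top (359,147), knob (317,262). Bed corners are at (400,69), (394,208) and (54,78), and the pot's rim is centred at (97,155).

```bash
python3 - <<'E'
from h import *
import pickle
np.set_printoptions(precision=4,suppress=True)
c=pickle.load(open("w1.pkl","rb"));P=lambda uv,z:plane("w",uv,z,c)
hub=P((316,150),.062);post=P((359.5,147),.102);knob=P((317,262),.111);pot=P((97,155),.067)
a=P((54,78),.012);b=P((400,69),.012);d=P((394,208),.012)
print(hub,post,knob,pot);
C=lambda x,y:(200+x*140/400,150+y*110/314)
S=lambda x,y:(255+(x-400)*125/400,200+y*135/432)
rw=lambda uv:ray("w",uv,c)
print("knob3",tri([ray("scene",C(191,25)),ray("side",S(502,165)),rw((317,262))]))
print("post3",tri([ray("scene",C(98,52)),ray("side",S(621,243)),rw((359.5,147))]))
an=lambda v:np.degrees(np.arctan2(v[1],v[0]))
print(an(a-b),an(pot-hub),an(knob-hub)-90,an(hub-post),np.linalg.norm((post-hub)[:2]),np.linalg.norm((knob-hub)[:2]),np.linalg.norm(a-b),np.linalg.norm(d-b))
E
```

```text
[0.4914 0.1666 0.062 ] [0.4795 0.196  0.102 ] [0.5665 0.1765 0.111 ] [ 0.515  -0.0112  0.067 ]
knob3 (array([0.5661, 0.1756, 0.111 ]), [np.float64(0.0006806942761499456), np.float64(0.0009449749428593528), np.float64(0.0009156738775212373)])
post3 (array([0.4795, 0.1962, 0.1011]), [np.float64(0.0021480703607578305), np.float64(0.002270306155804857), np.float64(0.0001521296504200084)])
-82.37469208397619 -82.42358703019657 -82.48949550698364 -67.937945049671 0.03169146703828927 0.07576734293954096 0.3203952385888158 0.13226693802074893
```

```bash
python3 - <<'E'
from h import *
import pickle
np.set_printoptions(precision=4,suppress=True)
c=pickle.load(open("w1.pkl","rb"));P=lambda uv,z:plane("w",uv,z,c)
L=[P(p,.046) for p in[(244,146),(389,146),(316,73),(317,216)]];print(L,(L[0]+L[1])/2,(L[2]+L[3])/2)
b=P((400,69),.012);d=P((394,208),.012);a=P((54,78),.012)
ex=(a-b)/np.linalg.norm(a-b);ey=np.array([-ex[1],ex[0],0])
m=(b+d)/2;h=np.array([.4914,.1666,.012]);print(ex,(h-m)@ex,(h-m)@ey)
im=cv2.imread("pics/w1.png")[60:280,220:420];cv2.imwrite("pics/w1c.png",cv2.resize(im,None,fx=2.7,fy=2.7,interpolation=cv2.INTER_CUBIC))
E
```

```text
[array([0.4977, 0.1049, 0.046 ]), array([0.4829, 0.2286, 0.046 ]), array([0.4317, 0.1595, 0.046 ]), array([0.5536, 0.1747, 0.046 ])] [0.4903 0.1668 0.046 ] [0.4927 0.1671 0.046 ]
[ 0.1327 -0.9912  0.    ] 0.0769906084716039 -0.0013839661349466681
```

View pics/w1c.png

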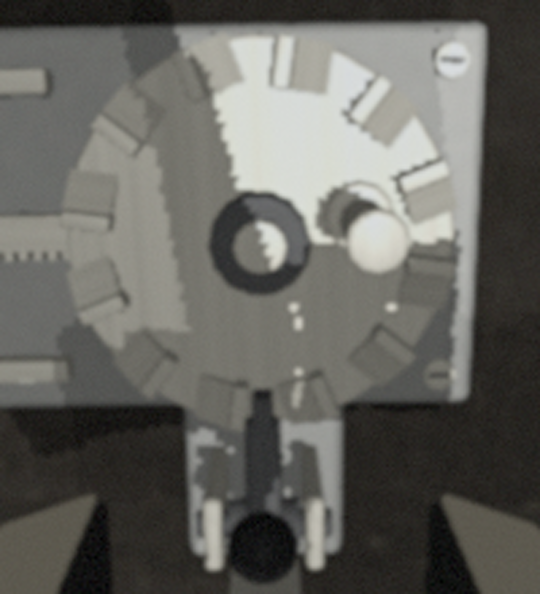

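Post (0.481,0.196), hub (0.491,0.167) and knob (0.566,0.176,0.111) agree with the given sizes (32 mm and 77 mm). Now I grip the knob across the bed's x.

Emit:
arm_command(
  deltas=[0, 0, 0, 0.02, 0.001, -0.03, 50, 0, 0, 0, 0.038, 0.002, -0.05, 50, 0, 0, 0, 0.038, 0.002, -0.075, 50, 0, 0, 0, 0.038, 0.002, -0.092, 50, 0, 0, 0, 0.038, 0.002, -0.092, 40, 0, 0, 0, 0.038, 0.002, -0.092, 40, 0, 0, 0, 0.038, 0.002, -0.092, 15, 0, 0, 0, 0.038, 0.002, -0.092, 15, 0, 0, 0, 0.038, 0.002, -0.092, 15, 0, 0, 0, 0.038, 0.002, -0.092, 15, 0, 0, 0, 0.038, 0.002, -0.092, 15],
  force=10,
)

```text
clock: 3.25
position: [0.566, 0.1763, 0.1096]
ee_rot: [-0.187, 3.135, 0.003]
force: [-2.0, 4.5, 6.2]
width: 0.206
gripper_force: 10.0
```

Emit:
arm_command(
  deltas=[0, 0, 0, 0.006, 0.001, 0.0015, 15, 0, 0, 0, 0.0115, 0.0015, 0.0025, 15, 0, 0, 0, 0.0175, 0.0025, 0.0027, 15, 0, 0, 0, 0.0235, 0.003, 0.0024, 15, 0, 0, 0, 0.0295, 0.004, 0.0015, 15, 0, 0, 0, 0.035, 0.0045, 0, 15, 0, 0, 0, 0.0405, 0.0055, -0.002, 15, 0, 0, 0, 0.046, 0.006, -0.0045, 15, 0, 0, 0, 0.051, 0.007, -0.008, 15, 0, 0, 0, 0.0555, 0.0075, -0.011, 15, 0, 0, 0, 0.0555, 0.0075, -0.011, 15, 0, 0, 0, 0.0555, 0.0075, -0.011, 15],
)

```text
clock: 4.45
position: [0.6223, 0.1837, 0.0982]
ee_rot: [-0.186, 3.134, 0.002]
force: [2.3, 5.8, 3.2]
width: 0.205
gripper_force: 10.0
```

Emit:
arm_command(
  deltas=[0, 0, 0, 0, 0, 0, 45, 0, 0, 0, 0, 0, 0, 45, 0, 0, 0, 0, 0, 0, 45, 0, 0, 0, 0, 0, 0.03, 45, 0, 0, 0, 0, 0, 0.07, 45, 0, 0, 0, -0.03, 0, 0.1, 45, 0, 0, 0, -0.07, -0.005, 0.1, 45, 0, 0, 0, -0.095, -0.01, 0.1, 45, 0, 0, 0, -0.095, -0.01, 0.1, 45, 0, 0, 0, -0.095, -0.01, 0.1, 45],
)

```text
clock: 5.45
position: [0.5261, 0.1721, 0.198]
ee_rot: [-0.185, 3.136, -0.0]
force: [0.2, -0.4, -0.9]
width: 0.489
gripper_force: 0.0
```

```bash
python3 - <<'E'
from h import *
s=sensors.observe();c=optics.calibration("wrist");im=optics.get_image("wrist");cv2.imwrite("pics/w2.png",im[50:350,150:500])
print(s["clock"],s["position"],s["force"],s["width"])
E
```

```text
5.45 [0.52614183 0.172069   0.1979789 ] [ 0.16987049 -0.3868743  -0.89072506] 0.48898095106717604
```

View pics/w2.png

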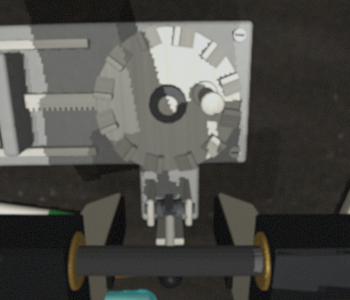

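The pawl is laid right over: the knob is at crop (172,280) and the nose stands up clear of the teeth. Now I grip the post.

Emit:
arm_command(
  deltas=[0, 0, 0, -0.025, 0.012, -0.01, 45, 0, 0, 0, -0.045, 0.024, -0.03, 45, 0, 0, 0, -0.045, 0.024, -0.06, 45, 0, 0, 0, -0.045, 0.024, -0.09, 45, 0, 0, 0, -0.045, 0.024, -0.113, 45, 0, 0, 0, -0.045, 0.024, -0.113, 45, 0, 0, 0, -0.045, 0.024, -0.113, 30, 0, 0, 0, -0.045, 0.024, -0.113, 20, 0, 0, 0, -0.045, 0.024, -0.113, 8, 0, 0, 0, -0.045, 0.024, -0.113, 8, 0, 0, 0, -0.045, 0.024, -0.113, 8, 0, 0, 0, -0.045, 0.024, -0.113, 8],
  force=15,
)

```text
clock: 6.7
position: [0.4815, 0.1967, 0.0851]
ee_rot: [-0.185, 3.135, 0.001]
force: [1.4, 0.4, 2.8]
width: 0.173
gripper_force: 15.0
```

Emit:
arm_command(
  deltas=[0, 0, 0, 0, 0, 0, 8, 0, 0, 0, -0.0015, -0.0005, 0, 8, 0, 0, 0, -0.003, -0.0011, 0, 8, 0, 0, 0, -0.0045, -0.0018, 0, 8, 0, 0, 0, -0.0059, -0.0026, 0, 8, 0, 0, 0, -0.0073, -0.0034, 0, 8, 0, 0, 0, -0.0086, -0.0043, 0, 8, 0, 0, 0, -0.0086, -0.0043, 0, 8, 0, 0, 0, -0.0086, -0.0043, 0, 8],
  force=30,
)

```text
clock: 7.6
position: [0.4728, 0.1919, 0.0851]
ee_rot: [-0.185, 3.136, 0.0]
force: [3.2, 0.5, 6.3]
width: 0.161
gripper_force: 30.0
```

Emit:
arm_command(
  deltas=[0, 0, 0, -0.0013, -0.0009, 0, 8, 0, 0, 0, -0.0025, -0.0019, 0, 8, 0, 0, 0, -0.0037, -0.003, 0, 8, 0, 0, 0, -0.0048, -0.0041, 0, 8, 0, 0, 0, -0.0059, -0.0053, 0, 8, 0, 0, 0, -0.0069, -0.0066, 0, 8, 0, 0, 0, -0.0078, -0.0079, 0, 8, 0, 0, 0, -0.0087, -0.0092, 0, 8, 0, 0, 0, -0.0095, -0.0106, 0, 8],
)

```text
clock: 8.5
position: [0.4641, 0.1815, 0.0851]
ee_rot: [-0.184, 3.134, 0.001]
force: [7.2, 0.8, 2.7]
width: 0.161
gripper_force: 30.0
```

```bash
python3 - <<'E'
from h import *
s=sensors.observe()
print(s["clock"],s["position"],s["force"],s["ft_torque"],s["width"])
a=optics.get_image("scene")[140:260,190:340];b=optics.get_image("wrist")[0:300,150:500]
o=np.zeros((600,800,3),np.uint8);o[:320,:400]=cv2.resize(a,(400,320),interpolation=2);o[:300,400:750]=b
cv2.imwrite("pics/c3.png",o[:320])
E
```

```text
8.5 [0.46413424 0.18148242 0.08510495] [7.23781576 0.80446635 2.65813072] [ 0.30650699 -1.30322549  0.0194707 ] 0.16111770678989668
```

View pics/c3.png

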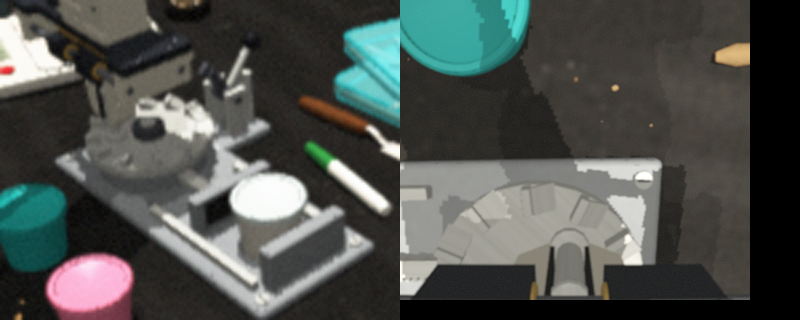

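The pawl is still over, the post is between the fingers and the jaw is opening. I nudge radially inward, both to relieve the side load and to measure the arm's stiffness.

Emit:
arm_command(
  deltas=[0, 0, 0, 0.0005, -0.0003, 0, 8, 0, 0, 0, 0.0005, -0.0003, 0, 8, 0, 0, 0, 0.0005, -0.0003, 0, 8],
)

```text
clock: 8.9
position: [0.4641, 0.1811, 0.0851]
ee_rot: [-0.185, 3.135, 0.0]
force: [3.7, 1.3, 5.9]
width: 0.164
gripper_force: 30.0
```

Emit:
arm_command(
  deltas=[0, 0, 0, -0.0004, -0.0013, 0, 8, 0, 0, 0, -0.0008, -0.0026, 0, 8, 0, 0, 0, -0.0012, -0.0038, 0, 8, 0, 0, 0, -0.0012, -0.0038, 0, 8],
)

```text
clock: 9.3
position: [0.4627, 0.1776, 0.0851]
ee_rot: [-0.185, 3.135, 0.001]
force: [4.5, 2.4, 5.8]
width: 0.158
gripper_force: 30.0
```

Emit:
arm_command(
  deltas=[0, 0, 0, -0.0002, -0.0011, 0, 8, 0, 0, 0, -0.0004, -0.0021, 0, 8, 0, 0, 0, -0.0004, -0.0021, 0, 8],
)

```text
clock: 9.6
position: [0.4621, 0.1757, 0.085]
ee_rot: [-0.185, 3.136, 0.001]
force: [2.1, 2.0, 6.4]
width: 0.16
gripper_force: 30.0
```

Emit:
arm_command(
  deltas=[0, 0, 0, -0.0002, -0.0011, 0, 8, 0, 0, 0, -0.0005, -0.0022, 0, 8, 0, 0, 0, -0.0005, -0.0022, 0, 8],
)

```text
clock: 9.9
position: [0.4615, 0.1735, 0.085]
ee_rot: [-0.186, 3.136, 0.001]
force: [3.2, 3.3, 6.3]
width: 0.162
gripper_force: 30.0
```

Emit:
arm_command(
  deltas=[0, 0, 0, -0.0002, -0.0011, 0, 8, 0, 0, 0, -0.0003, -0.0022, 0, 8, 0, 0, 0, -0.0003, -0.0022, 0, 8],
)

```text
clock: 10.2
position: [0.4612, 0.1713, 0.0851]
ee_rot: [-0.186, 3.136, 0.001]
force: [2.9, 3.2, 6.9]
width: 0.161
gripper_force: 30.0
```

Emit:
arm_command(
  deltas=[0, 0, 0, -0.0001, -0.0011, 0, 8, 0, 0, 0, -0.0001, -0.0023, 0, 8, 0, 0, 0, -0.0001, -0.0023, 0, 8],
)

```text
clock: 10.5
position: [0.4609, 0.1691, 0.085]
ee_rot: [-0.186, 3.136, 0.001]
force: [2.1, 2.8, 7.1]
width: 0.158
gripper_force: 30.0
```

Emit:
arm_command(
  deltas=[0, 0, 0, 0, -0.0011, 0, 8, 0, 0, 0, 0, -0.0023, 0, 8, 0, 0, 0, 0, -0.0023, 0, 8],
)

```text
clock: 10.8
position: [0.4608, 0.1668, 0.085]
ee_rot: [0.186, -3.136, -0.001]
force: [1.2, 3.6, 7.0]
width: 0.158
gripper_force: 30.0
```

Emit:
arm_command(
  deltas=[0, 0, 0, 0, -0.0011, 0, 8, 0, 0, 0, 0.0001, -0.0023, 0, 8, 0, 0, 0, 0.0001, -0.0023, 0, 8],
)

```text
clock: 11.1
position: [0.4609, 0.1646, 0.085]
ee_rot: [0.186, -3.136, -0.001]
force: [1.3, 2.8, 7.8]
width: 0.162
gripper_force: 30.0
```

184→188°.

Emit:
arm_command(
  deltas=[0, 0, 0, 0.0001, -0.0011, 0, 8, 0, 0, 0, 0.0003, -0.0022, 0, 8, 0, 0, 0, 0.0003, -0.0022, 0, 8],
)

```text
clock: 11.4
position: [0.4612, 0.1624, 0.085]
ee_rot: [0.186, -3.136, -0.001]
force: [1.3, 3.6, 7.6]
width: 0.165
gripper_force: 30.0
```

Emit:
arm_command(
  deltas=[0, 0, 0, 0.0002, -0.0011, 0, 8, 0, 0, 0, 0.0004, -0.0022, 0, 8, 0, 0, 0, 0.0004, -0.0022, 0, 8],
)

```text
clock: 11.7
position: [0.4615, 0.1603, 0.085]
ee_rot: [0.186, -3.136, -0.001]
force: [1.5, 3.3, 8.2]
width: 0.163
gripper_force: 30.0
```

Emit:
arm_command(
  deltas=[0, 0, 0, 0.0003, -0.0011, 0.0003, 8, 0, 0, 0, 0.0005, -0.0022, 0.0005, 8, 0, 0, 0, 0.0005, -0.0022, 0.0005, 8],
)

```text
clock: 12.0
position: [0.462, 0.158, 0.0852]
ee_rot: [0.186, -3.136, -0.001]
force: [2.5, 3.4, 1.6]
width: 0.164
gripper_force: 30.0
```

Emit:
arm_command(
  deltas=[0, 0, 0, 0.0004, -0.0011, 0, 8, 0, 0, 0, 0.0007, -0.0021, 0, 8, 0, 0, 0, 0.0007, -0.0021, 0, 8],
)

```text
clock: 12.3
position: [0.4626, 0.1559, 0.0851]
ee_rot: [0.186, -3.135, -0.001]
force: [2.7, 4.5, 1.0]
width: 0.162
gripper_force: 30.0
```

Emit:
arm_command(
  deltas=[0, 0, 0, 0.0006, -0.001, 0, 8, 0, 0, 0, 0.0011, -0.002, 0, 8, 0, 0, 0, 0.0011, -0.002, 0, 8],
)

```text
clock: 12.6
position: [0.4634, 0.1539, 0.0851]
ee_rot: [0.186, -3.135, -0.001]
force: [1.6, 5.3, 3.4]
width: 0.159
gripper_force: 30.0
```

Emit:
arm_command(
  deltas=[0, 0, 0, 0.0007, -0.0009, 0, 8, 0, 0, 0, 0.0014, -0.0018, 0, 8, 0, 0, 0, 0.0014, -0.0018, 0, 8],
)

```text
clock: 12.9
position: [0.4648, 0.1514, 0.0851]
ee_rot: [0.185, -3.135, 0.0]
force: [-1.7, 3.7, 5.6]
width: 0.163
gripper_force: 30.0
```

Emit:
arm_command(
  deltas=[0, 0, 0, 0.0006, -0.001, 0, 8, 0, 0, 0, 0.0012, -0.0019, 0, 8, 0, 0, 0, 0.0012, -0.0019, 0, 8],
)

```text
clock: 13.2
position: [0.4662, 0.1493, 0.0851]
ee_rot: [0.185, -3.135, 0.001]
force: [-1.0, 3.5, 5.1]
width: 0.165
gripper_force: 30.0
```

Emit:
arm_command(
  deltas=[0, 0, 0, 0.0007, -0.0009, 0, 8, 0, 0, 0, 0.0013, -0.0018, 0, 8, 0, 0, 0, 0.0013, -0.0018, 0, 8],
)

```text
clock: 13.5
position: [0.4675, 0.1475, 0.0851]
ee_rot: [0.185, -3.135, 0.001]
force: [-1.7, 2.6, 5.5]
width: 0.161
gripper_force: 30.0
```

Emit:
arm_command(
  deltas=[0, 0, 0, 0.0007, -0.0009, 0, 8, 0, 0, 0, 0.0014, -0.0017, 0, 8, 0, 0, 0, 0.0014, -0.0017, 0, 8],
)

```text
clock: 13.8
position: [0.4688, 0.1457, 0.0851]
ee_rot: [0.185, -3.135, 0.001]
force: [-2.9, 3.0, 5.9]
width: 0.162
gripper_force: 30.0
```

Emit:
arm_command(
  deltas=[0, 0, 0, 0.0008, -0.0008, 0, 8, 0, 0, 0, 0.0015, -0.0016, 0, 8, 0, 0, 0, 0.0015, -0.0016, 0, 8],
)

```text
clock: 14.1
position: [0.4703, 0.1442, 0.0851]
ee_rot: [0.185, -3.135, 0.001]
force: [-2.1, 2.7, 5.8]
width: 0.162
gripper_force: 30.0
```

Emit:
arm_command(
  deltas=[0, 0, 0, 0.0008, -0.0008, 0, 8, 0, 0, 0, 0.0017, -0.0015, 0, 8, 0, 0, 0, 0.0017, -0.0015, 0, 8],
)

```text
clock: 14.4
position: [0.472, 0.1426, 0.085]
ee_rot: [0.185, -3.135, 0.001]
force: [-2.1, 3.0, 6.1]
width: 0.161
gripper_force: 30.0
```

Emit:
arm_command(
  deltas=[0, 0, 0, 0.0009, -0.0007, 0, 8, 0, 0, 0, 0.0018, -0.0014, 0, 8, 0, 0, 0, 0.0018, -0.0014, 0, 8],
)

```text
clock: 14.7
position: [0.4738, 0.1412, 0.0851]
ee_rot: [0.185, -3.135, 0.001]
force: [-1.7, 2.5, 5.9]
width: 0.156
gripper_force: 30.0
```

Emit:
arm_command(
  deltas=[0, 0, 0, 0.0009, -0.0006, 0, 8, 0, 0, 0, 0.0018, -0.0012, 0, 8, 0, 0, 0, 0.0018, -0.0012, 0, 8],
)

```text
clock: 15.0
position: [0.4755, 0.14, 0.0851]
ee_rot: [0.185, -3.135, 0.001]
force: [-2.0, 2.9, 5.5]
width: 0.163
gripper_force: 30.0
```

Emit:
arm_command(
  deltas=[0, 0, 0, 0.001, -0.0006, 0, 8, 0, 0, 0, 0.0019, -0.0011, 0, 8, 0, 0, 0, 0.0019, -0.0011, 0, 8],
)

```text
clock: 15.3
position: [0.4767, 0.1392, 0.085]
ee_rot: [0.185, -3.133, 0.0]
force: [-4.4, 4.3, 8.5]
width: 0.164
gripper_force: 30.0
```

Emit:
arm_command(
  deltas=[0, 0, 0, 0.0004, -0.0002, 0, 8, 0, 0, 0, 0.0007, -0.0004, 0, 8, 0, 0, 0, 0.0007, -0.0004, 0, 8],
)

```text
clock: 15.6
position: [0.4769, 0.1392, 0.085]
ee_rot: [0.186, -3.132, -0.0]
force: [-6.5, 4.1, 9.5]
width: 0.161
gripper_force: 30.0
```

Emit:
arm_command(
  deltas=[0, 0, 0, 0.0005, -0.0003, 0, 8, 0, 0, 0, 0.001, -0.0006, 0, 8, 0, 0, 0, 0.001, -0.0006, 0, 8],
)

```text
clock: 15.9
position: [0.477, 0.139, 0.0849]
ee_rot: [0.187, -3.131, -0.001]
force: [-9.1, 6.6, 11.6]
width: 0.16
gripper_force: 30.0
```

Emit:
arm_command(
  deltas=[0, 0, 0, 0.0004, -0.0003, 0, 8, 0, 0, 0, 0.0008, -0.0005, 0, 8, 0, 0, 0, 0.0008, -0.0005, 0, 8, 0, 0, 0, 0.0008, -0.0005, 0, 8],
)

```text
clock: 16.3
position: [0.4772, 0.1389, 0.0848]
ee_rot: [0.188, -3.13, -0.001]
force: [-12.0, 9.4, 13.7]
width: 0.167
gripper_force: 30.0
```

Firm against the stop: about 15 N tangential against a 3.5 N brake, with the post no longer moving. I relax, open and rise.

Emit:
arm_command(
  deltas=[0, 0, 0, -0.0013, 0.0008, 0.0005, 8, 0, 0, 0, -0.0026, 0.0015, 0.0005, 8, 0, 0, 0, -0.0026, 0.0015, 0.0005, 8, 0, 0, 0, -0.0026, 0.0015, 0.0005, 36, 0, 0, 0, -0.0026, 0.0015, 0.0005, 36, 0, 0, 0, -0.0026, 0.0015, 0.0005, 36, 0, 0, 0, -0.0026, 0.0015, 0.0005, 36, 0, 0, 0, -0.0026, 0.0015, 0.02, 36, 0, 0, 0, -0.0026, 0.0015, 0.05, 36, 0, 0, 0, -0.0026, 0.0015, 0.09, 36, 0, 0, 0, -0.0026, 0.0015, 0.13, 36, 0, 0, 0, -0.0026, 0.0015, 0.15, 36, 0, 0, 0, -0.0026, 0.0015, 0.15, 36, 0, 0, 0, -0.0026, 0.0015, 0.15, 36],
)

```text
clock: 17.7
position: [0.4781, 0.1392, 0.2351]
ee_rot: [-0.185, 3.136, 0.0]
force: [0.3, 0.3, -0.6]
width: 0.39
gripper_force: 0.0
```

```bash
python3 - <<'E'
from h import *
s=sensors.observe();print(s["clock"],s["position"],s["force"])
a=optics.get_image("scene")[140:260,190:340];b=optics.get_image("wrist")[0:400,100:500]
o=np.zeros((400,800,3),np.uint8);o[:320,:400]=cv2.resize(a,(400,320),interpolation=2);o[:,400:]=b
cv2.imwrite("pics/c4.png",o)
E
```

```text
17.7 [0.47808729 0.13915821 0.2351491 ] [ 0.34762036  0.26866177 -0.55092895]
```

View pics/c4.png

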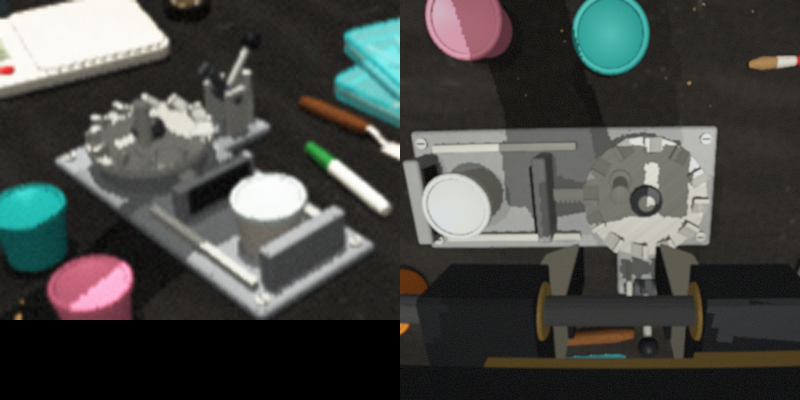

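The jaw is open, with a clear gap to the standing pot. The pawl is laid over, with the knob at (252,40) in the left panel, and the post is at its new place. The arm touches nothing.

```bash
python3 -c "
from cell import arm
print(arm.sign_off())"
```

```text
the job is handed in; nothing more can be done
None
```

The job is handed in at about 18 s: the pawl is laid right over, the wheel was turned back to its stop (felt after about 2.3 rad, about 15 N at the post against a 3.5 N brake) and released, and the pot still stands in place.

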